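# Nudge the trivet plate onto its pins and swing the keeper over it

### The arm

A 6-joint arm with a two-finger parallel gripper is mounted at the origin on the work surface. World frame = base frame: x ahead of the robot, y to its left, z up, the work surface at z = 0. Lengths are in m, angles in degrees, forces in N, time in s.
With the tool pointing down it reaches from about 0.3 to 0.75 m from the base axis. Payload 8.5 kg.
Tool frame: the origin (TCP) lies on the centre line of the jaws, within the pads' length; the fingertips stand env.tips_ahead ahead of it and the grasp point (between the pads) lies 8 mm behind it (env.tips_ahead is the distance from the TCP to the fingertips, in m); z points along the fingers, y is the direction in which the jaws open and shut (so a half turn about z gives the same grasp; the last joint's range is limited). The gripper opens to 85 mm and grips with 20 to 120 N. Pads are 22 mm wide; open, the fingers measure 114 mm over their backs; the gripper's body (76 mm by 85 mm) begins 54 mm behind the grasp point. The pads swing forward as they close: fully open they stand 13 mm farther back than shut.
Start: joints at [-87.164, 21.807, 74.336, -0, 83.858, -12.336], TCP at [0.144, -0.531, 0.242] pointing down, gripper open.
Joint ranges: [-178.18, 178.18], [-50.72, 133.34], [12.68, 142.11], [-81.47, 261.47], [9.98, 163.14], [-165.26, 165.26]. Speed limits (degrees/s): [136.94, 136.94, 180, 180, 180, 180].

### API

Orientations are given as a 3x3 rotation matrix whose columns are the frame's x, y, z axes.
In Python, from rig import env gives the robot as it stands.
- The arm moves only by the tool servo_tool, never from a script. Its argument "commands" is a list of rows, each an object with "linear": the shift along the tool's x, y, z in mm, a list of three; "angular": the turn, a rotation vector about the tool's x, y, z in degrees, a list of three; "gripper": the opening, from -1 (shut) to 1 (fully open). In form: [{"linear": [x, y, z], "angular": [rx, ry, rz], "gripper": gripper}, ...]. A call has 1 to 20 rows; each row is the pose to reach, as a shift and turn from the pose commanded when the call began, along the tool's axes at that moment; what a row does not reach only later rows make up. A row lasts 1/10 s, in which the tool goes at most 50 mm and 8.59 degrees, less where a joint would pass 70% of its speed; a pose out of reach is approached as far as the arm can. A call with a gripper value outside its range is refused whole. The fingers move at their own pace and stop on an object; "force" is the grip in N (left out, the last holds). Time passes only in rows, so rows that repeat a pose let the fingers close. It gives the time, the measured TCP pose, the force and the opening at its end, in the units of the state.
- env.observe(): the state, without advancing time (a new reading comes with each control period).
- env.get_image(name): name is "scene" or "side" or "wrist"; returns a dict with "frame" (420x560x3 uint8, blue, green, red), "fx", "fy", "cx", "cy" (pixels), "cam_to_world" (4x4, takes a point from camera to world coordinates); the wrist camera has in their place "T_tool_cam" (4x4, takes a point from camera to tool coordinates, whose origin is the TCP and whose axes are the flange's). Camera axes: x right, y up, looking along -z (the intrinsics and any distortion apply to the point x, -y, -z); pixel columns grow to the right and rows downward; lengths in m; the calibration is good to about 2 mm. The wrist camera is an equidistant fisheye: a pixel r from the principal point sees the ray r / f radians off the axis. A picture is of the moment at which its call begins: read the wrist's pose just before it. There is no depth.
- env.close_job(): hands the job in, once; it reports no verdict.
Trained networks look in a picture, given as the dict that the camera call returned (one of the last four; its "shot" number tells which), for a name from the list of things; names that differ only in an ending like _2 or _b are one class to them, and where a whole thing is asked for, a point or a joint stands for the part that bears it (a point fixed in the world has none). Each returns a list of dicts, best first, with "confidence" (0 to 1); they miss things now and then, are a little off and sometimes report something else, mostly with a low value. They report only what shows in the picture. A call takes as long as a camera call. They do not tell look-alikes from the thing itself.
- env.trace(picture, query): "pixels" (420x560 bool, what is visible of it) and "extent" ([left, top, right, bottom] in pixels, round what is visible of it).
The state is a dict: "time_s": time; "q": joint angles; "qvel": joint speeds; "joint_efforts": joint torques, N m; "position": TCP position; "tool_rot": TCP orientation; "ft_force": force on the tool from outside, world axes, zero at the start; "wrist_torque": the same for the moment, N m; "grip_width": finger opening in m.
Only numpy, scipy, OpenCV 4.12 (cv2) and the standard library are available. Lean on these libraries where they do the work, as an engineer would, in place of code of your own. Each camera call takes 0.05 s, during which the arm holds its last target.

### The job

The ribbed aluminium trivet plate is lying loose on top of the two brass pins of its dark bed on the grill's side shelf. With a fingertip, push the plate sideways along its channel until both holes drop over the pins and it lies flat on the bed, then push the red keeper arm round as far as it goes so that it lies across the seated plate. Only push: do not lift or carry anything, leave the other things on the shelf where they are, and finish clear of everything.

Things in the scene. Friction and masses are not known exactly. Their poses are not given: they have to be found in the camera images.
- bed: Dark steel bed fixed to the shelf. Origin on the shelf surface midway between its two pins; x across the channel (roughly away from the robot), y along it (roughly to the robot's left). Slab 168 mm (x) by 320 (y from -115 to +205), 10 thick. Guide rails 22 mm wide all along y, inner faces at x = -62 and +62, tops 24 mm above the shelf; the channel between is open at both ends.
- plate: Loose aluminium plate, 120 (x) x 160 (y) x 6 mm, 0.3 to 0.5 kg. Origin: centre of its underside, axes as the bed's. Three ribs along y (8 wide, 130 long, at x = -25, 0, 25) rise 7 mm above its top. Starts in the channel (2 mm play to each rail), 22 to 60 mm to +y of its seat, lying on the pin tops and sloping down to its +y end. Seated, its underside is 10 mm above the shelf.
- plate_end (a point): Middle of the lower edge of the plate's +y end, which starts resting on the slab (10 mm above the shelf); the end face is 6 mm high. Pushed here towards the bed's -y (a few newtons of friction) the plate slides until the holes meet the pins, and drops. Near its seat but not yet dropped, its ribs stand too high for the keeper to pass.
- pin_near (a point): Centre of the top of the brass pin on the robot's side of the bed (bed x = -45, y = 0): 10 mm diameter, 8 mm above the slab, top 18 mm above the shelf.
- pin_far (a point): Centre of the top of the other pin (bed x = +45, y = 0), same size.
- hole_near (a point): Centre of the plate's hole on the robot's side (plate x = -45, y = 0), at the plate's underside: through hole, 16 mm diameter, so 3 mm play about the pin.
- hole_far (a point): Centre of the plate's other hole (plate x = +45, y = 0), at the underside, same size.
- keeper_pivot (a point): Top of the hub of the red keeper arm, on its vertical hinge axis: on the far rail at bed x = +73, y = -30 mm, 36 mm above the shelf; hub 20 mm diameter.
- keeper_knob (a point): Centre of the top of the red upright knob on the keeper arm: 16 mm diameter, 50 mm from the hinge axis, standing from 32 to 60 mm above the shelf. The arm under it is 16 mm wide, reaches 62 mm from the axis, and lies from 26 to 32 mm above the shelf.
- keeper (a joint): Angle of the red keeper arm about its vertical hinge. 0: open, pointing along the bed's -y above the far rail; negative: turned out beyond the rail (stop at -0.5). Grows clockwise seen from above to 1.57 (stop), where the arm points along the bed's -x across the plate, over the ribs. Stiff hinge, about 1 N at the knob; stays where it is left. Starts at -0.4 to 0.04, clear of the plate.
- shaker: Tall green glass shaker with steel screw lid, 64 mm diameter, about 180 mm tall, standing beyond the bed to the left; origin at the centre of its underside. To be left alone.
- cup: Stainless basting cup, 72 mm diameter, 75 mm tall, just beyond the far rail; origin at the centre of its underside. To be left alone.
- scraper: Black plastic scraper, about 250 mm long (along its y), 75 mm wide, 16 mm high, lying flat on the robot's side of the bed; origin at its underside. To be left alone.
- skewers: Wooden skewer block 60 x 90 x 60 mm with thin skewers standing to about 165 mm, to the right of the bed; origin at the centre of its underside. To be left alone.
- bucket: Small steel ash bucket with hinged lid, 100 mm diameter, about 90 mm tall, far right; origin at the centre of its underside. To be left alone.
Mind the look-alikes: they are no part of the job. Of the things that look like the plate, the smallest one is meant.

How it is judged (in metres and radians):
On the way, in this order (a step that is already met when the one before it is completed fails the run):
1. the plate has dropped flat over both pins while the keeper is still open (z of plate in the frame of bed below 0.0122 m and angle between plate's own z axis and vertical below 0.025 rad and horizontal distance between hole_near and pin_near below 0.006 m and horizontal distance between hole_far and pin_far below 0.006 m and value of joint keeper below 0.8 rad), for 0.2 s.
2. the keeper is swung across the plate (value of joint keeper above 1.4 rad), for 0.2 s.
At the end, for the whole second after the job is handed in: The plate lies flat on the bed (underside within 2.2 mm of the slab, tilt under 0.025 rad), each hole centre within 6 mm of its pin, at rest, and the keeper is at 1.4 rad or more (z of plate in the frame of bed below 0.0122 m and angle between plate's own z axis and vertical below 0.025 rad and horizontal distance between hole_near and pin_near below 0.006 m and horizontal distance between hole_far and pin_far below 0.006 m and value of joint keeper above 1.4 rad and linear speed of plate below 0.02 m/s); the robot touches nothing.
It fails at once if the plate is lifted or tipped up rather than pushed (z of plate in the frame of bed above 0.03 m or angle between plate's own z axis and vertical above 0.25 rad).
It fails at once if another thing on the shelf is moved by more than 20 mm, lifted or knocked over (distance of any of shaker, cup, scraper, skewers, bucket from where it was at the start of the episode above 0.02 m or angle between any of shaker, cup, skewers, bucket's own z axis and vertical above 0.5 rad).
It also fails if it takes over 54 s, if anything falls off the work surface, if the arm or the gripper's body presses on something with over 40 N, if the wrist force passes 120 N, or if a joint passes its speed limit or range.

## Working session

There is one attempt and no reset: what is moved stays moved. The work goes in short steps, Python scripts to look and compute and a tool call to move; the robot and the scene stay as the last step left them, time stands still between calls to the robot, and variables do not carry over. Pictures are saved under pics/ and viewed, and the job is handed in when it is done.

Besides the shell and the picture viewer there is one more tool, called after "Call:" as name([rows], argument=value, ...), one row to a line, values as JSON. servo_tool: Moves the arm, as the interface text tells. Its arguments: {"type":"object","properties":{"commands":{"type":"array","items":{"type":"object","properties":{"linear":{"type":"array","items":{"type":"number"}},"angular":{"type":"array","items":{"type":"number"}},"gripper":{"type":"number"}}}},"force":{"type":"number"}},"required":["commands"]}

```bash
mkdir -p pics; ls
python3 - <<'E'
from rig import env
import cv2
s=env.observe(); print({k:s[k] for k in s}); print(env.tips_ahead)
for n in ["scene","side","wrist"]:
    p=env.get_image(n); cv2.imwrite(f"pics/{n}0.png",p["frame"])
    print(n,{k:p[k] for k in p if k!="frame"})
    for q in ["bed","plate","keeper","shaker","cup","scraper","skewers","bucket"]:
        print(q,[(round(d["confidence"],2),d["extent"]) for d in env.trace(p,q)])
E
```

```text
pics
{'time_s': 0.0, 'q': array([-8.71633723e+01,  2.18409304e+01,  7.43849481e+01, -5.79067026e-04,
        8.38585787e+01, -1.23354728e+01]), 'qvel': array([ 0.07208601, -0.01979932,  0.06451764,  0.06139869, -0.01346625,
       -0.03417631]), 'joint_efforts': array([-9.54529496e-04, -4.48459375e+01, -2.31276387e+01, -1.68717002e-04,
        4.85144948e-03, -1.69484514e-05]), 'position': array([ 0.14392951, -0.53054259,  0.24171119]), 'tool_rot': array([[ 9.65143778e-01,  2.61720235e-01, -8.29848090e-05],
       [ 2.61720070e-01, -9.65142704e-01,  1.47175290e-03],
       [ 3.05095331e-04, -1.44217194e-03, -9.99998914e-01]]), 'ft_force': array([ 0.25050884, -0.04102003, -0.25823883]), 'wrist_torque': array([-0.00560687, -0.01853969, -0.02430346]), 'grip_width': 0.08551010977346471}
0.011
scene {'fx': 379.80915749734424, 'fy': 379.80915749734424, 'cx': 281.50511823388644, 'cy': 205.8009352319146, 'cam_to_world': array([[ 0.52540569, -0.62045457,  0.58222418,  1.04648908],
       [ 0.85071286,  0.39543924, -0.34628808, -0.32785119],
       [-0.01537826,  0.67724733,  0.7355947 ,  0.83
[... 1566 characters left out ...]
 (0.69, [235.9, 217.1, 298.8, 267.1]), (0.52, [305.2, 208.5, 339.8, 266.8]), (0.27, [208.3, 200.7, 313.4, 292.3])]
wrist {'fx': 325.19226210127806, 'fy': 325.19226210127806, 'cx': 283.7059376274267, 'cy': 205.60522935228738, 'T_tool_cam': array([[ 6.26872335e-04,  9.50176854e-01,  3.11710690e-01,
         8.06576334e-02],
       [ 9.99999757e-01, -5.00073158e-04, -4.86714918e-04,
        -1.20929160e-03],
       [-3.06587101e-04,  3.11710919e-01, -9.50176936e-01,
        -1.30563573e-01],
       [ 0.00000000e+00,  0.00000000e+00,  0.00000000e+00,
         1.00000000e+00]]), 'shot': 3}
bed []
plate [(0.95, [38.8, 15.0, 186.2, 142.2])]
keeper []
shaker []
cup []
scraper []
skewers []
bucket []
```

View pics/scene0.png

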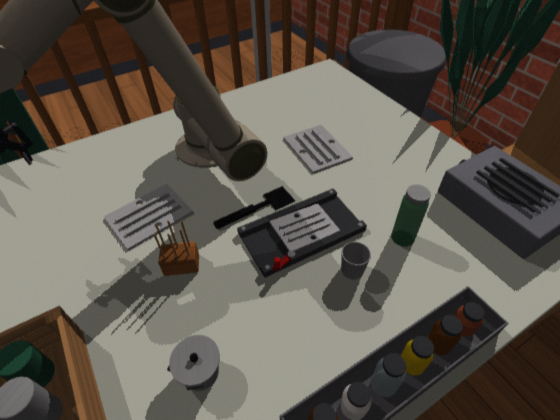

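View pics/side0.png

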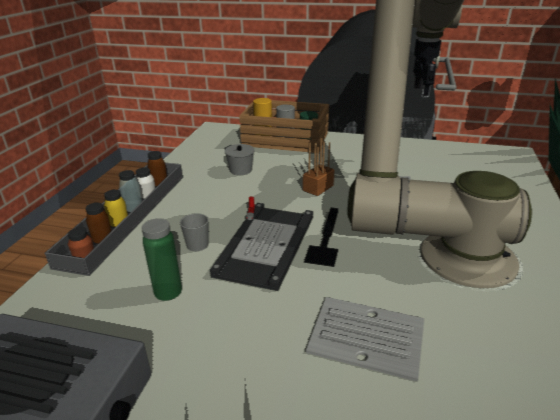

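The bed, with the plate in its channel, shows at scene (302,232) and side (265,243). The lookalike plates lie outside it.

```bash
cat > h.py <<'E'
import numpy as np, cv2
def ray(p,u,v):
    T=p["cam_to_world"]; d=T[:3,:3]@np.array([(u-p["cx"])/p["fx"],-(v-p["cy"])/p["fy"],-1]); return T[:3,3],d
def hit(p,u,v,z):
    o,d=ray(p,u,v); return o+d*(z-o[2])/d[2]
def proj(p,X,T=None):
    T=p["cam_to_world"] if T is None else T
    X=np.atleast_2d(X); c=(X-T[:3,3])@T[:3,:3]
    return np.c_[p["cx"]+p["fx"]*c[:,0]/-c[:,2], p["cy"]-p["fy"]*c[:,1]/-c[:,2]]
def wristT(s,p):
    T=np.eye(4);T[:3,:3]=s["tool_rot"];T[:3,3]=s["position"]; return T@p["T_tool_cam"]
def wproj(p,T,X):
    X=np.atleast_2d(X); c=(X-T[:3,3])@T[:3,:3]; x,y,z=c[:,0],-c[:,1],-c[:,2]
    r=np.hypot(x,y); th=np.arctan2(r,z); k=p["fx"]*th/np.maximum(r,1e-9)
    return np.c_[p["cx"]+k*x,p["cy"]+k*y]
def whit(p,T,u,v,z):
    x,y=u-p["cx"],v-p["cy"]; r=np.hypot(x,y); th=r/p["fx"]; d=np.array([np.sin(th)*x/r,-np.sin(th)*y/r,-np.cos(th)])
    d=T[:3,:3]@d; return T[:3,3]+d*(z-T[2,3])/d[2]
E
python3 - <<'E'
from rig import env
from h import *
a=env.get_image("scene");b=env.get_image("side")
for n,p,box in(("scene",a,(215,170,385,297)),("side",b,(190,180,350,300))):
    x0,y0,x1,y1=box; c=cv2.resize(p["frame"][y0:y1,x0:x1],None,fx=4.7,fy=4.7,interpolation=cv2.INTER_CUBIC); cv2.imwrite(f"pics/{n}_crop.png",c)
for q in["bed","shaker","cup","scraper","skewers"]:
  for p in(a,b):
    t=env.trace(p,q)
    if t:
        ys,xs=np.nonzero(t[0]["pixels"]); print(q,t[0]["confidence"],hit(p,xs.mean(),ys.mean(),{"bed":.012,"shaker":.09,"cup":.04,"scraper":.008,"skewers":.03}[q]).round(3))
E
```

```text
bed 0.97 [0.504 0.043 0.012]
bed 0.7 [0.496 0.104 0.012]
shaker 0.71 [0.661 0.292 0.09 ]
shaker 0.71 [0.667 0.284 0.09 ]
cup 0.76 [0.669 0.106 0.04 ]
cup 0.81 [0.674 0.099 0.04 ]
scraper 0.96 [0.353 0.004 0.008]
scraper 0.87 [0.348 0.036 0.008]
skewers 0.62 [ 0.41  -0.265  0.03 ]
skewers 0.58 [ 0.426 -0.292  0.03 ]
```

View pics/scene_crop.png

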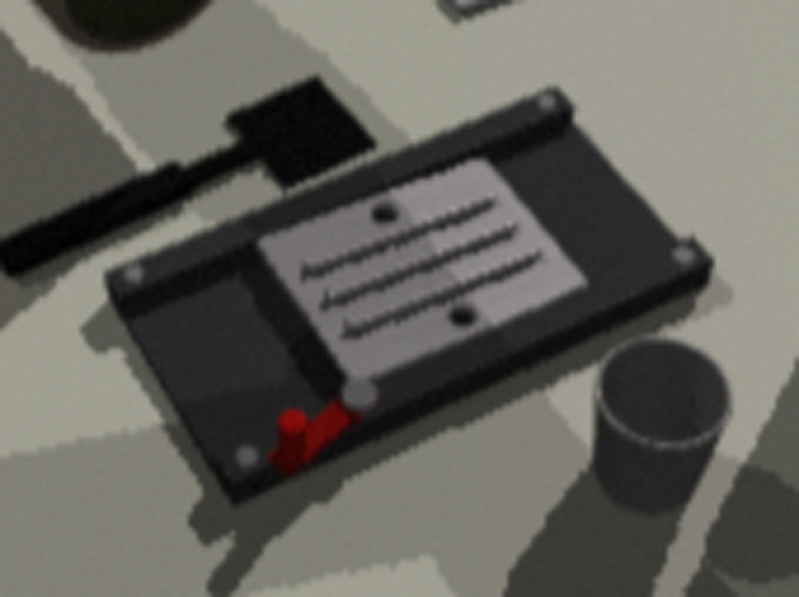

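View pics/side_crop.png

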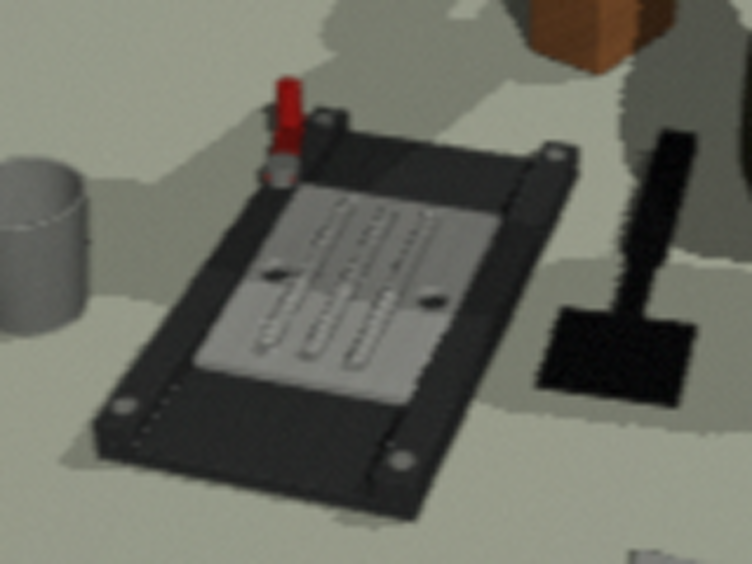

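```bash
cat > bed.py <<'E'
from h import *
from rig import env
from scipy.optimize import least_squares
a=env.get_image("scene");b=env.get_image("side")
S=lambda l:np.array(l)/4.7+[215,170]-0.4
D=lambda l:np.array(l)/4.7+[190,180]-0.4
sc=S([(134,273),(547,101),(684,255),(247,456),(360,393)]); sd=D([(555,153),(402,460),(125,405),(322,118),(282,168)])
def pts(v):
    x,y,t,d=v; R=np.array([[np.cos(t),-np.sin(t)],[np.sin(t),np.cos(t)]])
    L=np.array([[-.073,-.115+d],[-.073,.205-d],[.073,.205-d],[.073,-.115+d],[.073,-.03]])
    return np.c_[L@R.T+[x,y],[.024]*4+[.036]]
def f(v):
    return np.r_[(proj(a,pts(v))-sc).ravel(),(proj(b,pts(v))-sd).ravel()]
r=least_squares(f,[.5,.03,0,.012],loss="soft_l1")
print(r.x,np.degrees(r.x[2])); print(f(r.x).reshape(-1,2).round(1))
x,y,t,_=r.x; R=np.array([[np.cos(t),-np.sin(t)],[np.sin(t),np.cos(t)]])
loc=lambda X:(R.T@(X[:2]-[x,y])*1000).round(1)
for n,p,q in(("sc",a,S([(385,214),(463,316)])),("sd",b,D([(433,301),(277,274)]))):
    print(n,"holes",[loc(hit(p,*k,.022)) for k in q])
print("ends sc",loc(hit(a,*S((537,222)),.014)), "sd",loc(hit(b,*D((303,385)),.014)),"-y end",loc(hit(a,*S((305,312)),.027)))
print("knob",loc(hit(a,*S((293,420)),.06)),loc(hit(b,*D((288,85)),.06)))
E
python3 bed.py
```

```text
[ 0.49466171  0.01819163 -0.05569505  0.01496621] -3.191091389011653
[[ 0.2  0.2]
 [ 0.1  0.3]
 [ 0.1  0.1]
 [ 0.1  0.2]
 [ 0.1 -0.2]
 [ 0.1  0.1]
 [ 0.2  0.1]
 [ 0.   0.2]
 [ 0.4  0. ]
 [-0.1 -1.7]]
sc holes [array([-43.2,  52.8]), array([46.6, 52.9])]
sd holes [array([-46.9,  59.3]), array([42.3, 59.4])]
ends sc [  1.7 134. ] sd [ -1.5 137.3] -y end [  3.  -27.1]
knob [ 86.2 -78.3] [ 84.5 -74.1]
```

The bed fit is tight, about 0.2 px. The plate sits about 56 mm from its seat and the keeper is at about -0.26 rad. I'll move above the +y end of the channel with the gripper shut.

Call:
servo_tool([
  {"linear":[267,-297,0],"angular":[0,0,9],"gripper":-1},
  {"linear":[267,-297,0],"angular":[0,0,9],"gripper":-1},
  {"linear":[267,-297,0],"angular":[0,0,9],"gripper":-1},
  {"linear":[267,-297,0],"angular":[0,0,9],"gripper":-1},
  {"linear":[267,-297,0],"angular":[0,0,9],"gripper":-1},
  {"linear":[267,-297,0],"angular":[0,0,9],"gripper":-1},
  {"linear":[267,-297,0],"angular":[0,0,9],"gripper":-1},
  {"linear":[534,-594,0],"angular":[0,0,18.3],"gripper":-1},
  {"linear":[534,-594,0],"angular":[0,0,18.3],"gripper":-1},
  {"linear":[534,-594,0],"angular":[0,0,18.3],"gripper":-1},
  {"linear":[534,-594,0],"angular":[0,0,18.3],"gripper":-1},
  {"linear":[534,-594,0],"angular":[0,0,18.3],"gripper":-1},
  {"linear":[534,-594,0],"angular":[0,0,18.3],"gripper":-1},
  {"linear":[534,-594,0],"angular":[0,0,18.3],"gripper":-1},
  {"linear":[534,-594,0],"angular":[0,0,18.3],"gripper":-1},
  {"linear":[534,-594,0],"angular":[0,0,18.3],"gripper":-1},
  {"linear":[534,-594,0],"angular":[0,0,18.3],"gripper":-1},
  {"linear":[534,-594,0],"angular":[0,0,18.3],"gripper":-1},
  {"linear":[534,-594,0],"angular":[0,0,18.3],"gripper":-1},
  {"linear":[534,-594,0],"angular":[0,0,18.3],"gripper":-1},
])

```text
time_s: 4.05
position: [0.5035, 0.1809, 0.2426]
tool_rot: [[0.998, -0.056, 0.0], [-0.056, -0.998, -0.0], [0.0, 0.0, -1.0]]
ft_force: [1.1, -0.7, 0.6]
grip_width: -0.0003
```

```bash
cat > look.py <<'E'
import sys
from h import *
from rig import env
s=env.observe(); p=env.get_image("wrist"); T=wristT(s,p)
cv2.imwrite(f"pics/{sys.argv[1]}.png",p["frame"])
im=p["frame"].copy()
x,y,t=.4947,.0182,-.0557; c,sn=np.cos(t),np.sin(t)
def W(L): L=np.atleast_2d(np.array(L,float)); return np.c_[x+c*L[:,0]-sn*L[:,1],y+sn*L[:,0]+c*L[:,1],L[:,2]]
def line(L,col): cv2.polylines(im,[np.int32(wproj(p,T,W(L)).round())],False,col,1)
for xx in(-.084,-.062,.062,.084): line([(xx,v,.024) for v in np.linspace(-.115,.205,20)],(0,255,255))
for v in np.arange(.05,.2,.01): line([(-.06,v,.014),(.06,v,.014)],(0,255,0) if round(v*100)%5 else (0,0,255))
pv=wproj(p,T,W([(.073,-.03,.036)]))[0]; cv2.circle(im,tuple(np.int32(pv)),4,(255,0,255),1)
tip=s["position"]+s["tool_rot"]@np.array([0,0,.011]); cv2.circle(im,tuple(np.int32(wproj(p,T,tip)[0])),4,(255,0,0),1)
cv2.imwrite(f"pics/{sys.argv[1]}_o.png",im); cv2.imwrite(f"pics/{sys.argv[1]}_2.png",np.hstack([p["frame"],im])[:, :])
E
python3 look.py w1
```

```text
(no output)
```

View pics/w1.png

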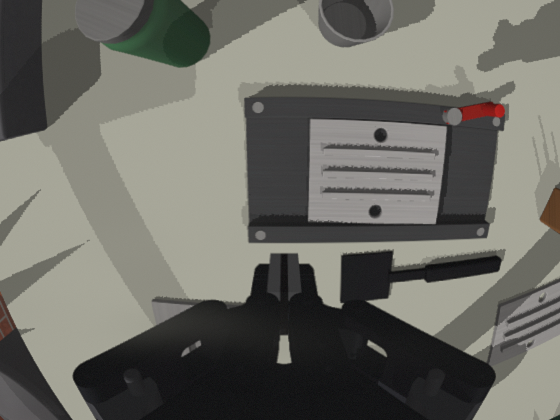

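View pics/w1_o.png

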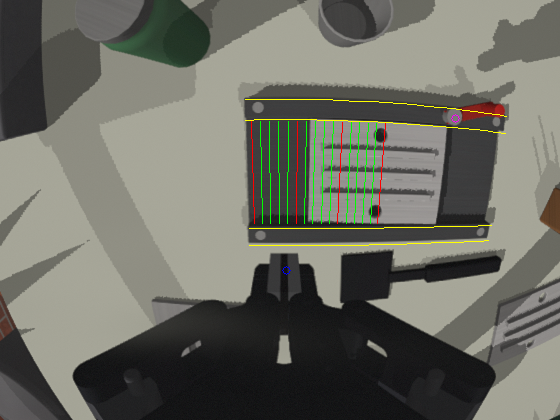

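The overlay agrees with the picture: rails match, the hinge is at (454,117), and the plate's end is near bed y = 0.138. The shut fingers at about y = 0.162 are clear of it, so I'll go down.

Call:
servo_tool([
  {"linear":[0,0,50],"gripper":-1},
  {"linear":[0,0,100],"gripper":-1},
  {"linear":[0,0,150],"gripper":-1},
  {"linear":[0,0,185],"gripper":-1},
  {"linear":[0,0,205],"gripper":-1},
  {"linear":[0,0,211],"gripper":-1},
  {"linear":[0,0,211],"gripper":-1},
  {"linear":[0,0,211],"gripper":-1},
])

```text
validation failed for argument at $.co...
```

Call:
servo_tool([
  {"linear":[0,0,2],"gripper":-1},
  {"linear":[0,0,4],"gripper":-1},
  {"linear":[0,0,6],"gripper":-1},
  {"linear":[0,0,7],"gripper":-1},
  {"linear":[0,0,7],"gripper":-1},
])

```text
validation failed for argument at $.co...
```

Angular is required in every row.

Call:
servo_tool([
  {"linear":[0,0,50],"angular":[0,0,0],"gripper":-1},
  {"linear":[0,0,100],"angular":[0,0,0],"gripper":-1},
  {"linear":[0,0,150],"angular":[0,0,0],"gripper":-1},
  {"linear":[0,0,185],"angular":[0,0,0],"gripper":-1},
  {"linear":[0,0,205],"angular":[0,0,0],"gripper":-1},
  {"linear":[0,0,211],"angular":[0,0,0],"gripper":-1},
  {"linear":[0,0,211],"angular":[0,0,0],"gripper":-1},
  {"linear":[0,0,211],"angular":[0,0,0],"gripper":-1},
])

```text
time_s: 4.9
position: [0.5046, 0.182, 0.0327]
tool_rot: [[0.998, -0.055, 0.002], [-0.055, -0.998, 0.0], [0.002, -0.0, -1.0]]
ft_force: [-0.4, 1.0, 0.1]
grip_width: 0.0001
```

Call:
servo_tool([
  {"linear":[0,0,2],"angular":[0,0,0],"gripper":-1},
  {"linear":[0,0,4],"angular":[0,0,0],"gripper":-1},
  {"linear":[0,0,6],"angular":[0,0,0],"gripper":-1},
  {"linear":[0,0,7],"angular":[0,0,0],"gripper":-1},
  {"linear":[0,0,7],"angular":[0,0,0],"gripper":-1},
  {"linear":[0,0,7],"angular":[0,0,0],"gripper":-1},
])

```text
time_s: 5.5
position: [0.5039, 0.1823, 0.0243]
tool_rot: [[0.999, -0.055, -0.0], [-0.055, -0.999, 0.0], [-0.0, -0.0, -1.0]]
ft_force: [-0.4, -0.2, -0.3]
grip_width: 0.0003
```

Call:
servo_tool([
  {"linear":[0,2,1],"angular":[0,0,0],"gripper":-1},
  {"linear":[0,5,1],"angular":[0,0,0],"gripper":-1},
  {"linear":[0,8,1],"angular":[0,0,0],"gripper":-1},
  {"linear":[0,11,1],"angular":[0,0,0],"gripper":-1},
  {"linear":[0,14,1],"angular":[0,0,0],"gripper":-1},
  {"linear":[0,17,1],"angular":[0,0,0],"gripper":-1},
  {"linear":[0,20,1],"angular":[0,0,0],"gripper":-1},
])

```text
time_s: 6.2
position: [0.5028, 0.162, 0.0234]
tool_rot: [[0.999, -0.055, 0.0], [-0.055, -0.999, 0.0], [0.0, -0.0, -1.0]]
ft_force: [0.0, 0.7, -0.8]
grip_width: -0.0003
```

Call:
servo_tool([
  {"linear":[0,3,0],"angular":[0,0,0],"gripper":-1},
  {"linear":[0,6,0],"angular":[0,0,0],"gripper":-1},
  {"linear":[0,9,0],"angular":[0,0,0],"gripper":-1},
  {"linear":[0,12,0],"angular":[0,0,0],"gripper":-1},
  {"linear":[0,15,0],"angular":[0,0,0],"gripper":-1},
  {"linear":[0,18,0],"angular":[0,0,0],"gripper":-1},
  {"linear":[0,21,0],"angular":[0,0,0],"gripper":-1},
  {"linear":[0,24,0],"angular":[0,0,0],"gripper":-1},
  {"linear":[0,27,0],"angular":[0,0,0],"gripper":-1},
])

```text
time_s: 7.1
position: [0.5013, 0.135, 0.0233]
tool_rot: [[0.999, -0.055, -0.0], [-0.055, -0.999, 0.0], [-0.0, -0.0, -1.0]]
ft_force: [0.3, 1.6, -0.0]
grip_width: 0.0
```

```bash
python3 look.py w2
```

```text
(no output)
```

View pics/w2.png

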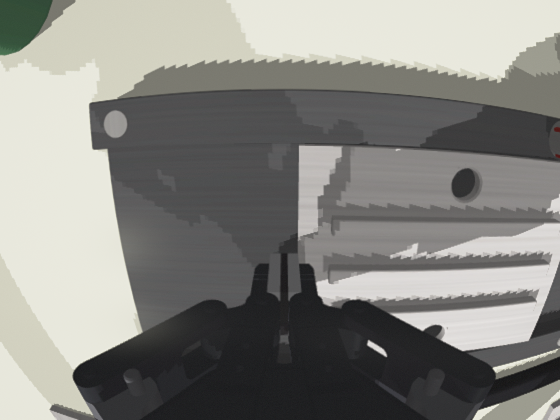

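The plate's end, at pixel x = 298, is against the finger and is moving. About 24 mm is left.

Call:
servo_tool([
  {"linear":[0,3,0],"angular":[0,0,0],"gripper":-1},
  {"linear":[0,6,0],"angular":[0,0,0],"gripper":-1},
  {"linear":[0,9,0],"angular":[0,0,0],"gripper":-1},
  {"linear":[0,12,0],"angular":[0,0,0],"gripper":-1},
  {"linear":[0,14,0],"angular":[0,0,0],"gripper":-1},
  {"linear":[0,16,0],"angular":[0,0,0],"gripper":-1},
  {"linear":[0,17,0],"angular":[0,0,0],"gripper":-1},
  {"linear":[0,18,0],"angular":[0,0,0],"gripper":-1},
])

```text
time_s: 7.95
position: [0.5003, 0.1173, 0.0233]
tool_rot: [[0.999, -0.055, -0.0], [-0.055, -0.999, -0.0], [-0.0, 0.0, -1.0]]
ft_force: [-0.5, 1.2, 0.4]
grip_width: -0.0002
```

Call:
servo_tool([
  {"linear":[0,1,0],"angular":[0,0,0],"gripper":-1},
  {"linear":[0,2,0],"angular":[0,0,0],"gripper":-1},
  {"linear":[0,3,0],"angular":[0,0,0],"gripper":-1},
])

```text
time_s: 8.25
position: [0.5001, 0.1143, 0.0233]
tool_rot: [[0.999, -0.054, -0.0], [-0.054, -0.999, -0.0], [-0.0, 0.0, -1.0]]
ft_force: [-0.0, 2.7, -0.4]
grip_width: 0.0002
```

```bash
python3 look.py w3
python3 - <<'E'
from rig import env
import cv2
p=env.get_image("side")["frame"][180:300,190:350]; cv2.imwrite("pics/sd3.png",cv2.resize(p,None,fx=4.7,fy=4.7,interpolation=cv2.INTER_CUBIC))
E
```

```text
(no output)
```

View pics/w3.png

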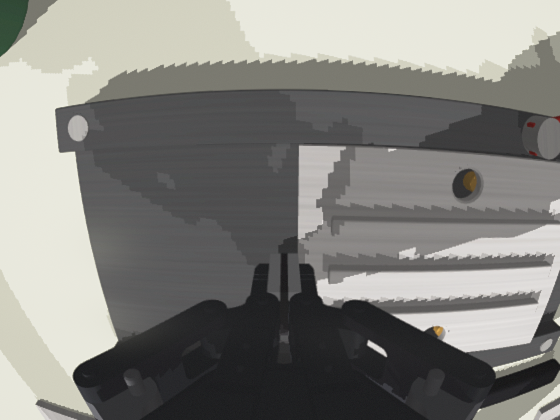

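View pics/sd3.png

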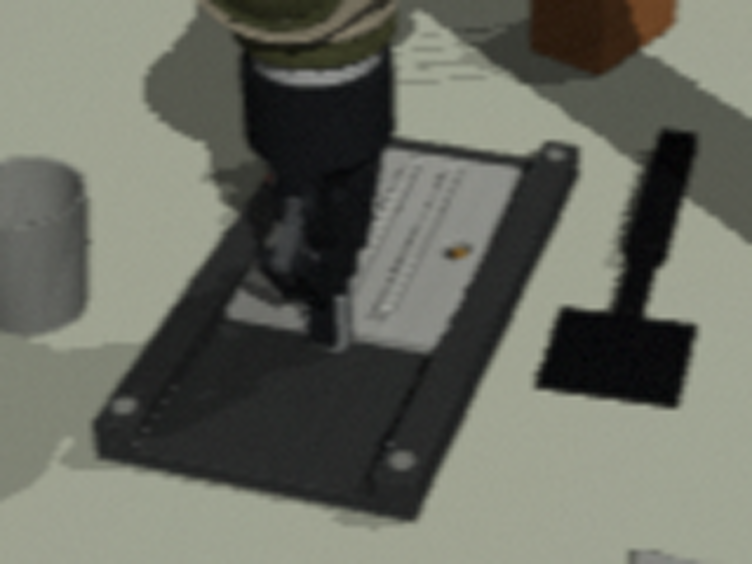

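Brass now shows in both holes, at wrist (470,181) and (438,330), on their -y side. A few millimetres are left, so I'll keep pushing gently.

Call:
servo_tool([
  {"linear":[0,1,0],"angular":[0,0,0],"gripper":-1},
  {"linear":[0,2,0],"angular":[0,0,0],"gripper":-1},
  {"linear":[0,2,0],"angular":[0,0,0],"gripper":-1},
])

```text
time_s: 8.65
position: [0.5, 0.1122, 0.0233]
tool_rot: [[0.999, -0.055, -0.0], [-0.055, -0.999, -0.0], [-0.0, 0.0, -1.0]]
ft_force: [-0.6, 1.5, 0.5]
grip_width: -0.0001
```

Call:
servo_tool([
  {"linear":[0,1,0],"angular":[0,0,0],"gripper":-1},
  {"linear":[0,2,0],"angular":[0,0,0],"gripper":-1},
  {"linear":[0,2,0],"angular":[0,0,0],"gripper":-1},
])

```text
time_s: 8.95
position: [0.4999, 0.1102, 0.0233]
tool_rot: [[0.999, -0.055, -0.0], [-0.055, -0.999, -0.0], [-0.0, 0.0, -1.0]]
ft_force: [0.7, 0.7, 0.6]
grip_width: 0.0
```

```bash
python3 look.py w4
```

```text
(no output)
```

View pics/w4.png

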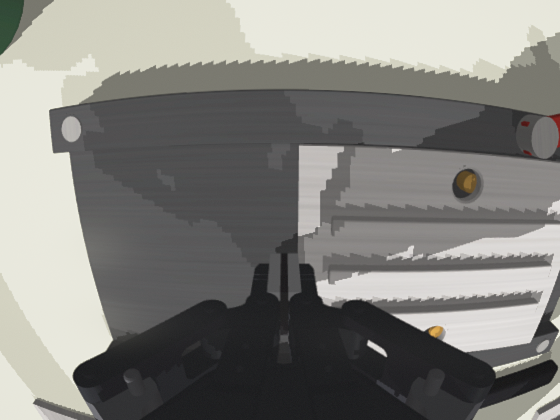

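Call:
servo_tool([
  {"linear":[0,0.5,0],"angular":[0,0,0],"gripper":-1},
  {"linear":[0,1,0],"angular":[0,0,0],"gripper":-1},
  {"linear":[0,1.5,0],"angular":[0,0,0],"gripper":-1},
  {"linear":[0,1.5,0],"angular":[0,0,0],"gripper":-1},
])

```text
time_s: 9.4
position: [0.4999, 0.1087, 0.0234]
tool_rot: [[0.999, -0.054, 0.0], [-0.054, -0.999, -0.0], [0.0, 0.0, -1.0]]
ft_force: [-0.2, -0.2, 0.3]
grip_width: -0.0
```

```bash
python3 look.py w5
```

```text
(no output)
```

View pics/w5.png

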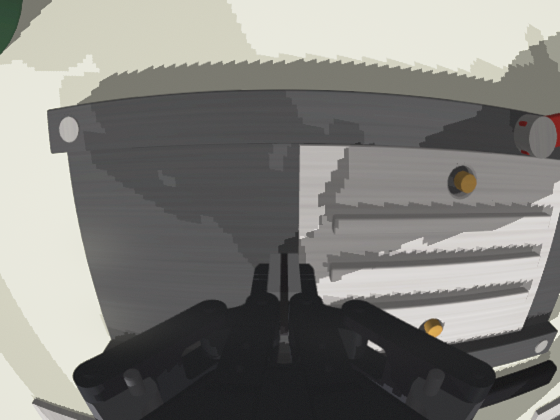

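It seems to have dropped: the pins now stand up through the holes and the contact force has vanished. I'll back off, rise and check.

Call:
servo_tool([
  {"linear":[0,-10,0],"angular":[0,0,0],"gripper":-1},
  {"linear":[0,-10,-5],"angular":[0,0,0],"gripper":-1},
  {"linear":[0,-10,-50],"angular":[0,0,0],"gripper":-1},
  {"linear":[0,-10,-100],"angular":[0,0,0],"gripper":-1},
  {"linear":[0,-10,-150],"angular":[0,0,0],"gripper":-1},
  {"linear":[0,-10,-180],"angular":[0,0,0],"gripper":-1},
  {"linear":[0,-10,-180],"angular":[0,0,0],"gripper":-1},
  {"linear":[0,-10,-180],"angular":[0,0,0],"gripper":-1},
])

```text
time_s: 10.25
position: [0.5002, 0.119, 0.2036]
tool_rot: [[0.999, -0.054, 0.001], [-0.054, -0.999, -0.0], [0.001, 0.0, -1.0]]
ft_force: [-0.3, -0.1, 0.1]
grip_width: 0.0002
```

```bash
python3 look.py w6
cat > chk.py <<'E'
from h import *
from rig import env
import sys
s=env.observe(); p=env.get_image("wrist"); T=wristT(s,p)
x,y,t=.4947,.0182,-.0557; c,sn=np.cos(t),np.sin(t)
def W(L): L=np.atleast_2d(np.array(L,float)); return np.c_[x+c*L[:,0]-sn*L[:,1],y+sn*L[:,0]+c*L[:,1],L[:,2]]
px=wproj(p,T,W([(-.045,0,.018),(.045,0,.018),(0,.08,.016),(0,-.08,.016),(.073,-.03,.036),(.0859,-.0783,.06),(.023,-.03,.06)])); print(px.round(0).tolist())
u,v=map(int,wproj(p,T,W([(.02,0,.02)]))[0]); u0=max(u-100,0);v0=max(v-75,0); cv2.imwrite(f"pics/{sys.argv[1]}.png",cv2.resize(p["frame"][v0:v0+150,u0:u0+200],None,fx=4,fy=4,interpolation=cv2.INTER_CUBIC)); print(u0,v0)
E
python3 chk.py c6
```

```text
[[379.0, 224.0], [386.0, 140.0], [306.0, 182.0], [449.0, 185.0], [422.0, 116.0], [477.0, 108.0], [428.0, 172.0]]
284 90
```

View pics/c6.png

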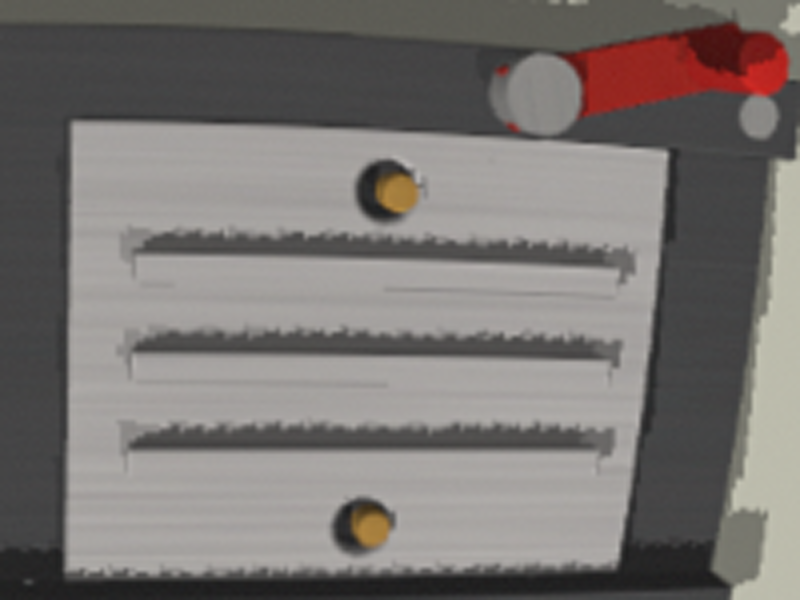

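```bash
cat > /tmp/a.py <<'E'
import sys; sys.path.insert(0,'.')
from h import *
from rig import env
s=env.observe(); p=env.get_image("wrist"); T=wristT(s,p)
g=lambda u,v,z: whit(p,T,284+u/4-.4,90+v/4-.4,z)
for z in(.016,.024):
    C=[g(*k,z) for k in[(70,120),(668,150),(620,572),(65,578)]]
    print(z,[round(1000*np.linalg.norm(C[i]-C[(i+1)%4]),1) for i in range(4)])
f=lambda a,b:(1000*(b-a)[:2]).round(1)
print("hole->pin",f(g(386,190,.016),g(397,192,.018)),f(g(362,526,.016),g(372,527,.018)))
x,y,t=.4947,.0182,-.0557;c,sn=np.cos(t),np.sin(t)
q=g(540,94,.036); k=g(762,64,.06)
for w in (q,k,g(397,192,.018),g(372,527,.018)): d=w[:2]-[x,y]; print((1000*np.array([c*d[0]+sn*d[1],-sn*d[0]+c*d[1]])).round(1),w.round(4))
E
python3 /tmp/a.py
python3 - <<'E'
import cv2
a=cv2.imread('pics/w6.png'); print(a.shape)
E
```

```text
0.016 [np.float64(159.5), np.float64(120.0), np.float64(160.6), np.float64(119.2)]
0.024 [np.float64(155.5), np.float64(117.0), np.float64(156.6), np.float64(116.1)]
hole->pin [-0.3 -2.3] [ 0.3 -2.2]
[ 75.  -26.3] [ 0.5681 -0.0122  0.036 ]
[ 87.9 -74.4] [ 0.5783 -0.061   0.06  ]
[47.5  3.4] [0.5423 0.019  0.018 ]
[-41.5   3. ] [0.4534 0.0235 0.018 ]
(420, 560, 3)
```

The plate corners projected at z = 16 mm measure 159.5/160.6 × 120.0/119.2 mm, so it lies flat. The holes are about 2.3 mm from the pins, so it's seated. Next I'll move to outside the knob, behind it.

Call:
servo_tool([
  {"linear":[30,40,0],"angular":[0,0,0],"gripper":-1},
  {"linear":[60,80,0],"angular":[0,0,0],"gripper":-1},
  {"linear":[90,120,0],"angular":[0,0,0],"gripper":-1},
  {"linear":[121,160,0],"angular":[0,0,0],"gripper":-1},
  {"linear":[121,168,0],"angular":[0,0,0],"gripper":-1},
  {"linear":[121,168,0],"angular":[0,0,0],"gripper":-1},
  {"linear":[121,168,45],"angular":[0,0,0],"gripper":-1},
  {"linear":[121,168,90],"angular":[0,0,0],"gripper":-1},
  {"linear":[121,168,130],"angular":[0,0,0],"gripper":-1},
  {"linear":[121,168,148],"angular":[0,0,0],"gripper":-1},
  {"linear":[121,168,148],"angular":[0,0,0],"gripper":-1},
  {"linear":[121,168,148],"angular":[0,0,0],"gripper":-1},
])

```text
time_s: 11.6
position: [0.612, -0.0545, 0.0561]
tool_rot: [[0.999, -0.053, 0.0], [-0.053, -0.999, 0.0], [0.0, -0.0, -1.0]]
ft_force: [0.4, -0.7, 0.8]
grip_width: -0.0002
```

```bash
python3 look.py w7
python3 - <<'E'
from rig import env
import cv2
p=env.get_image("scene")["frame"][170:297,215:385]; cv2.imwrite("pics/sc7.png",cv2.resize(p,None,fx=4.7,fy=4.7,interpolation=cv2.INTER_CUBIC))
E
```

```text
(no output)
```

View pics/w7.png

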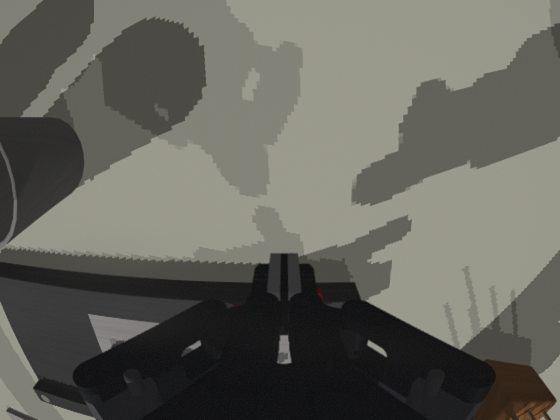

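View pics/sc7.png

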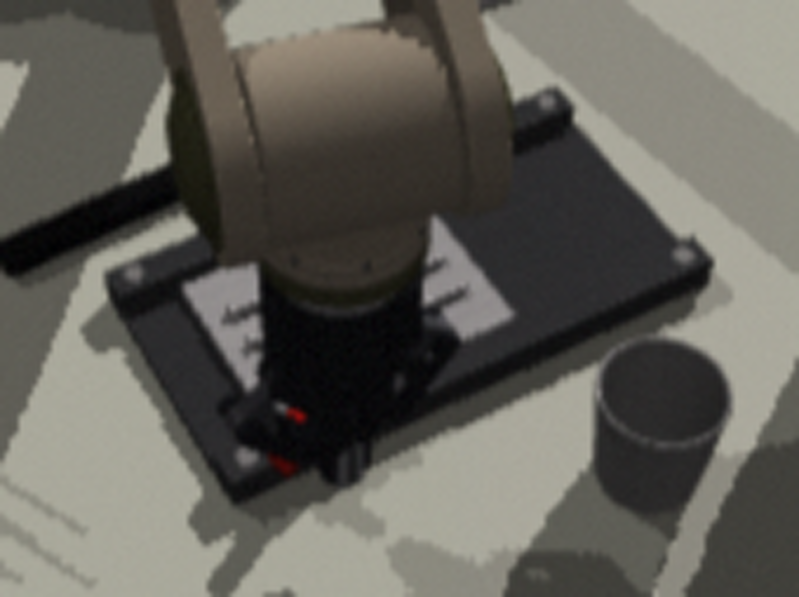

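The finger stands outside the far rail, beyond the knob. The red knob shows at wrist (320,295) and scene crop (293,413). Now I'll sweep.

Call:
servo_tool([
  {"linear":[-6,5,0],"angular":[0,0,0],"gripper":-1},
  {"linear":[-12,8,0],"angular":[0,0,0],"gripper":-1},
  {"linear":[-18,9,0],"angular":[0,0,0],"gripper":-1},
  {"linear":[-23,10,0],"angular":[0,0,0],"gripper":-1},
  {"linear":[-28,11,0],"angular":[0,0,0],"gripper":-1},
  {"linear":[-35,13,0],"angular":[0,0,7.5],"gripper":-1},
  {"linear":[-41.5,14,0],"angular":[0,0,15],"gripper":-1},
  {"linear":[-48,14,0],"angular":[0,0,22.5],"gripper":-1},
  {"linear":[-55,14,0],"angular":[0,0,30],"gripper":-1},
  {"linear":[-55,14,0],"angular":[0,0,30],"gripper":-1},
])

```text
time_s: 12.7
position: [0.5555, -0.0663, 0.0553]
tool_rot: [[0.837, -0.548, -0.001], [-0.548, -0.837, 0.0], [-0.001, 0.0, -1.0]]
ft_force: [-0.4, -0.4, 0.0]
grip_width: -0.0001
```

```bash
python3 look.py w8
python3 - <<'E'
from rig import env
import cv2
p=env.get_image("side")["frame"][180:300,190:350]; cv2.imwrite("pics/sd8.png",cv2.resize(p,None,fx=4.7,fy=4.7,interpolation=cv2.INTER_CUBIC))
E
```

```text
(no output)
```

View pics/w8.png

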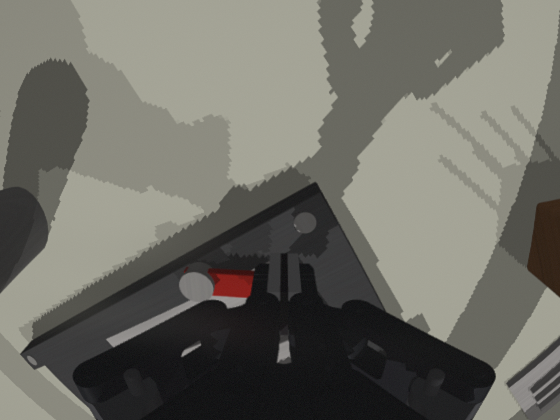

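View pics/sd8.png

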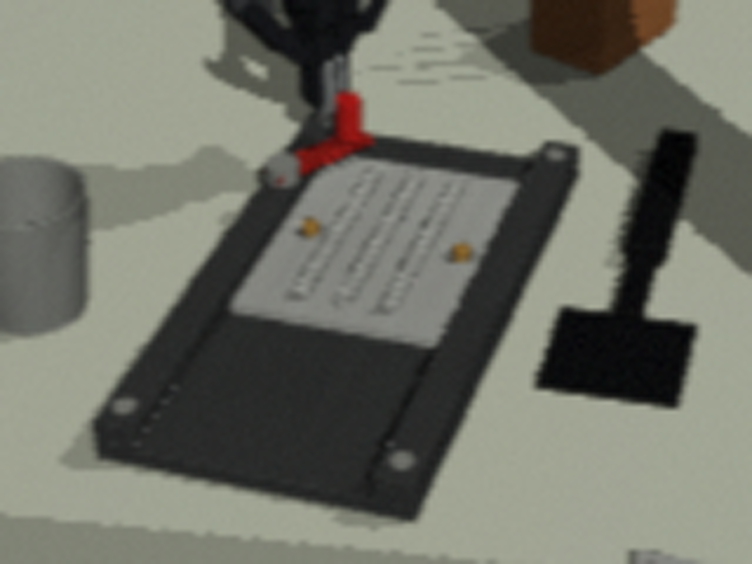

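The keeper is following, at roughly 0.55 rad, and the plate is seated with pins visible. I'll continue the arc to the stop.

Call:
servo_tool([
  {"linear":[-7,2,0],"angular":[0,0,7.5],"gripper":-1},
  {"linear":[-14,3.5,0],"angular":[0,0,15],"gripper":-1},
  {"linear":[-21,3.5,0],"angular":[0,0,22.5],"gripper":-1},
  {"linear":[-28,3,0],"angular":[0,0,30],"gripper":-1},
  {"linear":[-35,1,0],"angular":[0,0,37.5],"gripper":-1},
  {"linear":[-41.5,-1.5,0],"angular":[0,0,45],"gripper":-1},
  {"linear":[-48,-4.5,0],"angular":[0,0,52.5],"gripper":-1},
  {"linear":[-53.5,-8.5,0],"angular":[0,0,60],"gripper":-1},
  {"linear":[-53.5,-8.5,0],"angular":[0,0,60],"gripper":-1},
])

```text
time_s: 13.7
position: [0.5147, -0.0344, 0.0552]
tool_rot: [[-0.044, -0.999, 0.002], [-0.999, 0.044, 0.008], [-0.008, -0.002, -1.0]]
ft_force: [-0.8, 0.4, -0.9]
grip_width: -0.0004
```

Call:
servo_tool([
  {"linear":[-1,0,0],"angular":[0,0,0],"gripper":-1},
  {"linear":[-2,0,0],"angular":[0,0,0],"gripper":-1},
  {"linear":[-2,0,0],"angular":[0,0,0],"gripper":-1},
])

```text
time_s: 14.0
position: [0.5149, -0.0333, 0.0552]
tool_rot: [[-0.047, -0.999, 0.003], [-0.999, 0.047, 0.008], [-0.009, -0.002, -1.0]]
ft_force: [0.2, -0.3, -0.1]
grip_width: -0.0
```

Call:
servo_tool([
  {"linear":[-1,0,0],"angular":[0,0,0],"gripper":-1},
  {"linear":[-2,0,0],"angular":[0,0,0],"gripper":-1},
  {"linear":[-2,0,0],"angular":[0,0,0],"gripper":-1},
])

```text
time_s: 14.3
position: [0.5146, -0.0319, 0.0553]
tool_rot: [[-0.046, -0.999, 0.003], [-0.999, 0.046, 0.01], [-0.01, -0.003, -1.0]]
ft_force: [0.9, -0.4, 1.0]
grip_width: 0.0001
```

Run:
```python
from rig import env
import cv2
p=env.get_image("side")["frame"][180:300,190:350]; cv2.imwrite("pics/sd9.png",cv2.resize(p,None,fx=4.7,fy=4.7,interpolation=cv2.INTER_CUBIC))
```

View pics/sd9.png

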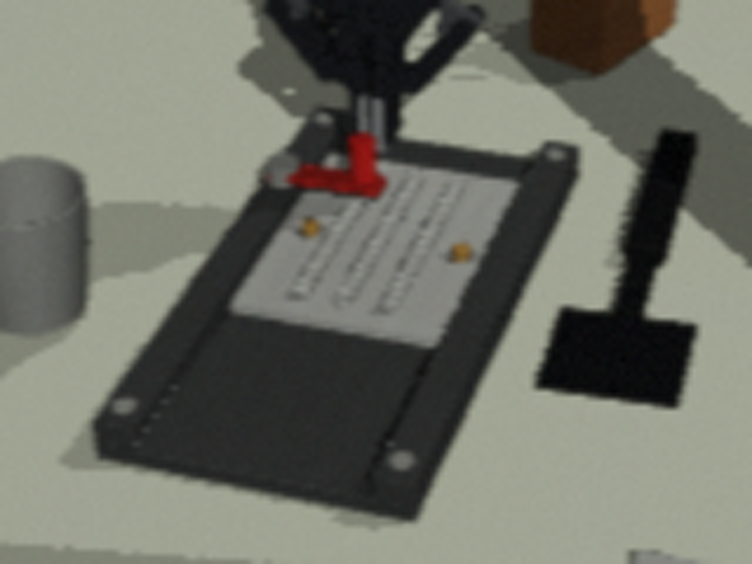

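It's nearly across but there is no stop force yet, so I'll press on.

Call:
servo_tool([
  {"linear":[-1,0,0],"angular":[0,0,0],"gripper":-1},
  {"linear":[-2,0,0],"angular":[0,0,0],"gripper":-1},
  {"linear":[-3,0,0],"angular":[0,0,0],"gripper":-1},
  {"linear":[-3,0,0],"angular":[0,0,0],"gripper":-1},
])

```text
time_s: 14.75
position: [0.5146, -0.031, 0.0553]
tool_rot: [[-0.044, -0.999, 0.004], [-0.999, 0.044, 0.009], [-0.01, -0.004, -1.0]]
ft_force: [-0.9, -7.8, -0.6]
grip_width: -0.0006
```

Call:
servo_tool([
  {"linear":[-1,0,0],"angular":[0,0,0],"gripper":-1},
  {"linear":[-2,0,0],"angular":[0,0,0],"gripper":-1},
  {"linear":[-2,0,0],"angular":[0,0,0],"gripper":-1},
])

```text
time_s: 15.05
position: [0.5146, -0.0307, 0.0554]
tool_rot: [[-0.043, -0.999, 0.005], [-0.999, 0.043, 0.009], [-0.009, -0.004, -1.0]]
ft_force: [-0.7, -14.4, -1.5]
grip_width: 0.0
```

The stop is reached: reaction of 14 N with no further motion. I'll back off, rise and check.

Call:
servo_tool([
  {"linear":[10,0,0],"angular":[0,0,0],"gripper":-1},
  {"linear":[25,0,0],"angular":[0,0,0],"gripper":-1},
  {"linear":[30,0,-30],"angular":[0,0,0],"gripper":-1},
  {"linear":[30,0,-80],"angular":[0,0,0],"gripper":-1},
  {"linear":[30,0,-130],"angular":[0,0,0],"gripper":-1},
  {"linear":[30,0,-170],"angular":[0,0,0],"gripper":-1},
  {"linear":[70,0,-170],"angular":[0,0,0],"gripper":-1},
  {"linear":[70,0,-170],"angular":[0,0,0],"gripper":-1},
  {"linear":[70,0,-170],"angular":[0,0,0],"gripper":-1},
])

```text
time_s: 15.95
position: [0.5101, -0.1013, 0.2239]
tool_rot: [[-0.045, -0.999, 0.003], [-0.999, 0.045, 0.014], [-0.014, -0.003, -1.0]]
ft_force: [-0.2, -0.1, 0.8]
grip_width: -0.0001
```

Run:
```python
from rig import env
from h import *
ps={}
for n,(x0,y0,x1,y1) in(("scene",(215,170,385,297)),("side",(190,180,350,300))):
    p=env.get_image(n); cv2.imwrite(f"pics/{n}_end.png",cv2.resize(p["frame"][y0:y1,x0:x1],None,fx=4.7,fy=4.7,interpolation=cv2.INTER_CUBIC))
    cv2.imwrite(f"pics/{n}_endfull.png",p["frame"])
```

```text
(no output)
```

View pics/side_end.png

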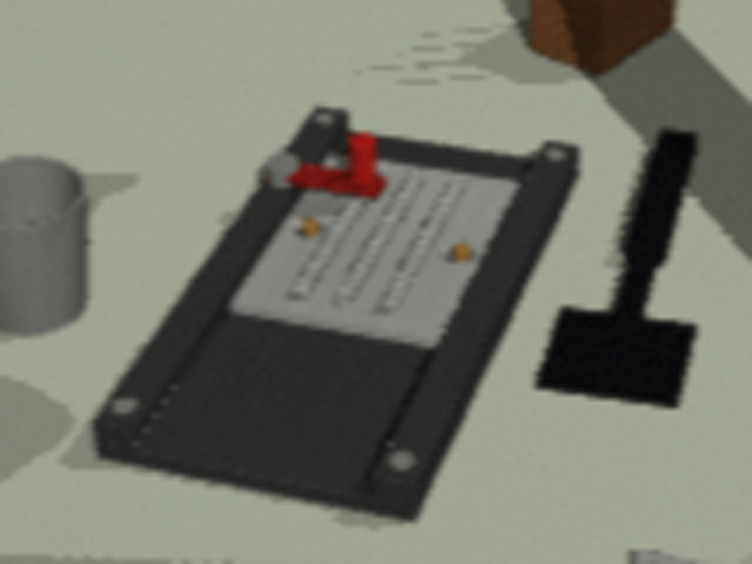

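View pics/scene_endfull.png

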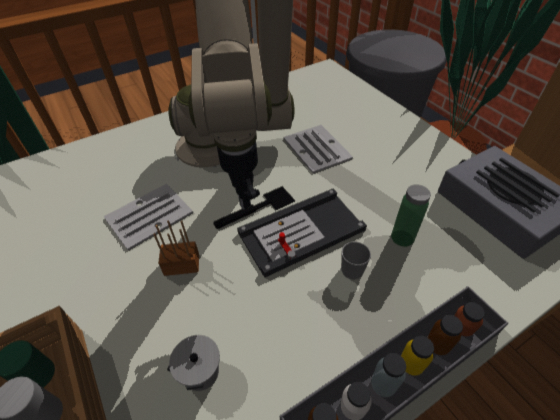

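View pics/scene_end.png

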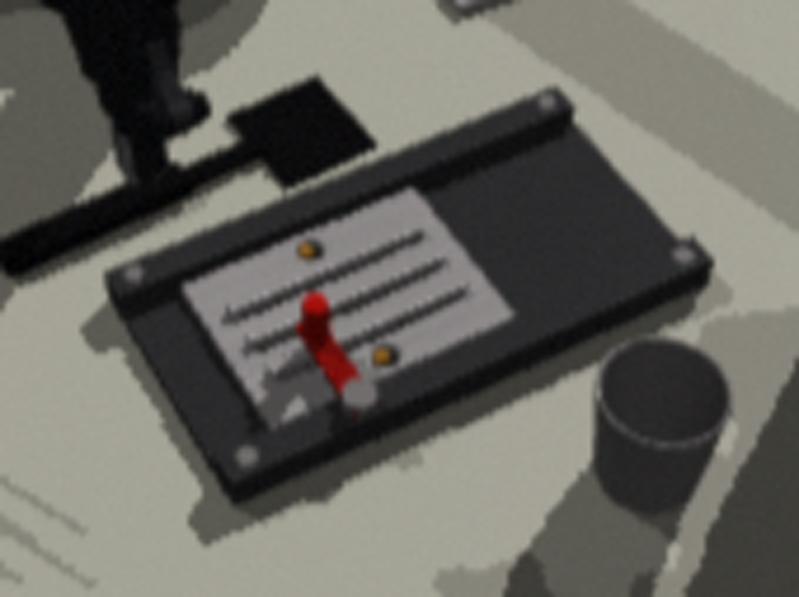

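```bash
cat >> bed.py <<'E'
print("---")
for k in(hit(a,*S((315,303)),.06),hit(b,*D((363,140)),.06)):
    l=loc(k); print(l, "theta",np.arctan2(73-l[0],-30-l[1]))
print("pins/plate end", loc(hit(a,*S((465,250)),.016)),loc(hit(b,*D((333,328)),.016)))
s=env.observe(); print(s["position"],s["time_s"],s["ft_force"].round(1))
E
python3 bed.py | sed -n '/---/,$p'
```

```text
---
[ 23.2 -30.9] theta 1.5527260047686724
[ 21.4 -27.6] theta 1.6172744581458995
pins/plate end [ 0.7 83. ] [-0.8 89.5]
[ 0.51036101 -0.10004615  0.22390535] 16.15 [-0.3 -0.8  1.1]
```

```bash
python3 -c "
from rig import env
print(env.close_job())"
```

```text
the job is handed in; nothing more can be done
None
```

The plate is seated over both pins, the keeper is across it at its stop, and the job is handed in. Clock time was about 16 s of the 54 s allowed, and no verdict was reported.

- **Plate:** I pushed its +y end about 55 mm along the channel with the shut fingertips until it dropped. Before I swung the keeper, the wrist camera showed both brass pins standing through the holes, with hole centres about 2.3 mm from the pins. The plate's corners measured about 160 × 120 mm at seated height, so it lay flat.
- **Keeper:** I swept the knob round its arc until it met the stop, with a reaction of 14 N and no further motion. The final pictures put it at 1.55 rad (scene) and 1.62 rad (side), about the 1.57 rad stop.
- **Finish:** The tool ended clear at about 0.22 m with no contact force. The cup, shaker, scraper, skewers and bucket looked unmoved in the final scene picture, but I did not measure them again.

**Disagreements:** The wrist camera placed the bed 2–3 mm from where the fixed cameras did. The last readings of the plate's end were 83 mm (scene) and 89.5 mm (side), against about 82 mm expected. I put the side reading down to that view's offset, since it had also read a few millimetres high before the push. The pins still showed through both holes in both final pictures.

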